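# Pull down the high hatch of a bench locker with the hook pole

## Task

Take the hook pole (the rod with the bent end, not the straight one), put its hook through the ring eye on the locker's high hatch and swing the hatch fully down with it. Then unhook the pole and lay it flat back down on the bench, leaving the hatch open.

Things in the scene. Friction and masses are not known exactly. Their poses are not given: they have to be found in the camera images.
- hook_pole: Pole lying flat, 0.12 kg: grey square handle 120 x 24 x 24 mm, then an 8 mm steel rod bent square to the left at its tip. Origin: on the bench under the handle's centre, the place to grip. x: along the pole to the hook; y: the way the bent end points; z: up. The bend is at x = 160 mm, the bent end 53 mm long, all 12 mm up. The straight rod, on the table's other half (left or right), stays.
- hook (a point): Middle of the hook's bent end: at x 160, y 25, z 12 mm from the hook pole's origin, in the pole's axes.
- hatch_eye (a point): Centre of the steel ring on the hatch's front: hole 40 mm wide, bar 7 mm; the hole's axis is level, along the hinge, so the hook goes in sideways. Axes turn with the hatch; shut: x level into the locker, y left along the hinge, z up. Hinge line: 35 mm along +x and 100 mm along -z from here, 165 mm over the bench. The hatch's face is 35 mm behind the centre, its top edge 37 mm above.
- hatch (a joint): Hatch angle: 0 shut (upright), grows as its top swings out to the robot and down, stop at 1.5 rad (about level, fully down: it then juts 140 mm out of the front, 165 mm over the bench, the ring's bottom 105 mm over it). The stiff hinge stays where it is left; 1 to 2.5 N at the eye move it. Hatch 228 mm wide; fixed white locker 260 wide, 320 high, 200 deep.
There are look-alikes about, which are no part of the job. Several things have the shape of the hook_pole; the one meant has the colours described above.

How it is judged:
By the outcome, as a careful person would: the job done as asked, in the order asked, and still so for the second after the job is handed in, with the robot touching nothing.
It also fails if it takes over 64 s, if anything falls off the work surface, if the arm or the gripper's body presses on something with over 40 N, if the wrist force passes 120 N, or if a joint passes its speed limit or range.

## Robot

A 6-joint arm with a two-finger parallel gripper is mounted at the origin on a cart in front of the work surface, level with it; the furniture and walls round the work are solid. World frame = base frame: x ahead of the robot, y to its left, z up, the work surface at z = 0. Lengths are in m, angles in rad, forces in N, time in s.
With the tool pointing down it reaches from about 0.375 to 0.9 m from the base axis. Payload 3.1 kg.
Tool frame: the origin (TCP) lies on the front face of the gripper's body, between the roots of the fingers; the fingertips stand bot.tip_reach ahead of it and the grasp point (between the pads) lies 51 mm ahead of it (bot.tip_reach is the distance from the TCP to the fingertips, in m); z points along the fingers, y is the direction in which the jaws open and shut (so a half turn about z gives the same grasp; the last joint's range is limited). The gripper opens to 87 mm and grips with 3 to 60 N. Pads are 19 mm wide; open, the fingers measure 117 mm over their backs; the gripper's body (75 mm by 190 mm) begins 51 mm behind the grasp point.
Start: joints at [0.944, 0.527, 1.433, -0, 1.181, -0.178], TCP at [0.271, 0.563, 0.292] pointing down, gripper open.
Joint ranges: [-3.08, 3.08], [-0.75, 2.2], [0.22, 2.44], [-1.43, 4.57], [0, 2.65], [-2.85, 2.85]. Speed limits (rad/s): [2.79, 2.79, 3.14, 3.14, 3.14, 3.14].

## Interface

Orientations are given as a rotation vector (axis times angle).
In Python, from station import bot gives the robot as it stands. The module is installed in compiled form; this text tells all that it offers.
- The arm moves only by the tool play_rows, never from a script. Its arguments are lists of equal length, an entry for each row: "translation": the shift along the tool's x, y, z in mm, a list of three; "twist": the turn, a rotation vector about the tool's x, y, z in degrees, a list of three; "fingers": the opening in per cent of the stroke, from 0 (shut) to 100 (fully open). In form: {"translation": [[tx, ty, tz], ...], "twist": [[rx, ry, rz], ...], "fingers": [fingers, ...]}. A call has 1 to 12 rows; each row is the pose to reach, as a shift and turn from the pose commanded when the call began, along the tool's axes at that moment; what a row does not reach only later rows make up. A row lasts 1/8 s, in which the tool goes at most 62.5 mm and 10.7 degrees, less where a joint would pass 70% of its speed; a pose out of reach is approached as far as the arm can. A call with a gripper value outside its range is refused whole. The fingers move at their own pace and stop on an object; "squeeze" is the grip in N (left out, the last holds). Time passes only in rows, so rows that repeat a pose let the fingers close. It gives the time, the measured TCP pose, the force and the opening at its end, in the units of the state.
- bot.get_state(): the state, without advancing time (a new reading comes with each control period).
- bot.get_image(name): name is "scene" or "side" or "wrist"; returns a dict with "frame" (420x560x3 uint8, red, green, blue), "range_z" (420x560 float32, m along the optical axis (not along the pixel's ray), 0 where there is no reading), "vertical_fov" (degrees; the focal length in pixels is half the picture's height over the tangent of half this angle, whatever the lens; pixels are square), "cx", "cy" (the principal point, pixels), "dist" ([k1, k2, p1, p2, k3] as OpenCV has them; the pictures are not rectified), "R" (3x3) and "t" (3): a world point X has camera coordinates R X + t; the wrist camera has in their place "tool_from_camera" (4x4, takes a point from camera to tool coordinates, whose origin is the TCP and whose axes are the flange's). Camera axes: x right, y down, z forward; pixel columns grow to the right and rows downward; lengths in m; the calibration is good to about 2 mm. A picture is of the moment at which its call begins: read the wrist's pose just before it.
- bot.sign_off(): hands the job in, once; it reports no verdict.
Trained networks look in a picture, given as the dict that the camera call returned (one of the last four; its "shot" number tells which), for a name from the list of things; names that differ only in an ending like _2 or _b are one class to them, and where a whole thing is asked for, a point or a joint stands for the part that bears it (a point fixed in the world has none). Each returns a list of dicts, best first, with "p" (0 to 1); they miss things now and then, are a little off and sometimes report something else, mostly with a low value. They report only what shows in the picture. A call takes as long as a camera call. They do not tell look-alikes from the thing itself.
- bot.masks_of(picture, name): "mask" (420x560 bool, what is visible of it) and "bbox" ([left, top, right, bottom] in pixels, round what is visible of it).
- bot.spot_point(picture, name): "at" ([row, column] in pixels: a listed point, or the origin of a listed thing).
The state is a dict: "clock": time; "joints": joint angles; "qd": joint speeds; "joint_torque": joint torques, N m; "tcp_pos": TCP position; "ee_rot": TCP orientation; "contact_force": force on the tool from outside, world axes, zero at the start; "wrist_torque": the same for the moment, N m; "finger_gap": finger opening in m.
Only numpy, scipy, OpenCV 4.12 (cv2) and the standard library are available. Lean on these libraries where they do the work, as an engineer would, in place of code of your own. Each camera call takes 0.05 s, during which the arm holds its last target. There are 200 camera calls.

## Working session

There is one attempt and no reset: what is moved stays moved. The work goes in short steps, Python scripts to look and compute and a tool call to move; the robot and the scene stay as the last step left them, time stands still between calls to the robot, and variables do not carry over. Pictures are saved under pics/ and viewed, about 8 in all and at most 12, crops included, and the job is handed in when it is done.

Besides the shell and the picture viewer there is one more tool, called after "Call:" in YAML: its name, and indented under it one key for each argument. play_rows: Moves the arm, as the interface text tells. Its arguments: {"type":"object","properties":{"translation":{"type":"array"},"twist":{"type":"array"},"fingers":{"type":"array"},"squeeze":{"type":"number"}},"required":["translation","twist","fingers"]}

```bash
mkdir -p pics; cat > h.py <<'E'
from station import bot
import numpy as np, cv2
from scipy.spatial.transform import Rotation as Rn
def K(p):
    h=p["frame"].shape[0]; f=h/2/np.tan(np.radians(p["vertical_fov"])/2)
    return np.array([[f,0,p["cx"]],[0,f,p["cy"]],[0,0,1.]])
def shot(n):
    s=bot.get_state(); p=bot.get_image(n)
    if n=="wrist":
        T=np.eye(4);T[:3,:3]=Rn.from_rotvec(s["ee_rot"]).as_matrix();T[:3,3]=s["tcp_pos"]
        p["W"]=T@np.array(p["tool_from_camera"])
    else:
        M=np.eye(4);M[:3,:3]=p["R"];M[:3,3]=p["t"];p["W"]=np.linalg.inv(M)
    return p
def rays(p,rc):
    rc=np.atleast_2d(np.array(rc,float))
    return cv2.undistortPoints(rc[:,::-1].reshape(-1,1,2).copy(),K(p),np.array(p["dist"],float)).reshape(-1,2)
def world(p,rc,z=None):   # by depth, or onto height z
    rc=np.atleast_2d(rc); n=rays(p,rc); d=np.c_[n,np.ones(len(n))]; W=p["W"]
    if z is None:
        i=np.round(rc).astype(int); d=d*p["range_z"][i[:,0],i[:,1]][:,None]
        return d@W[:3,:3].T+W[:3,3]
    v=d@W[:3,:3].T; return W[:3,3]+v*((z-W[2,3])/v[:,2])[:,None]
def save(p,n,crop=None,k=1):
    im=p["frame"][:,:,::-1]
    if crop: im=im[crop[0]:crop[1],crop[2]:crop[3]]
    cv2.imwrite(f"pics/{n}.png",cv2.resize(im,None,fx=k,fy=k,interpolation=cv2.INTER_CUBIC))
E
python3 - <<'E'
from h import *
s=bot.get_state();print(s,bot.tip_reach)
ims=[]
for n in("scene","side"):
    p=shot(n);ims.append(p["frame"]);print(n,p["W"][:3].round(2).tolist())
    for nm in("hook_pole","hatch"):
        for m in bot.masks_of(p,nm)[:5]:print(nm,m["p"],m["bbox"])
    for nm in("hook_pole","hook","hatch_eye"):
        for m in bot.spot_point(p,nm)[:5]:
            print(nm,m["p"],np.round(m["at"]),world(p,m["at"]).round(3),world(p,m["at"],0.012).round(3))
im=np.vstack(ims)[:,:,::-1]
cv2.imwrite("pics/a.png",im[:420]);cv2.imwrite("pics/b.png",im[420:])
E
```

```text
{'clock': 0.0, 'joints': array([ 9.43469105e-01,  5.28447588e-01,  1.43389450e+00, -1.92039690e-05,
        1.18138488e+00, -1.78529736e-01]), 'qd': array([ 0.00114789,  0.00093513, -0.00019961,  0.00053512,  0.00031304,
        0.00232333]), 'joint_torque': array([ 4.55192840e-04, -4.40038705e+01, -1.76589847e+01,  6.33199629e-02,
        5.81745955e-02, -1.44548021e-04]), 'tcp_pos': array([0.27082491, 0.5626321 , 0.29128537]), 'ee_rot': array([-0.69887377, -3.06202796,  0.00309421]), 'contact_force': array([ 0.19589137, -0.22787466, -0.67728156]), 'wrist_torque': array([ 0.00904663, -0.01402669, -0.02500675]), 'finger_gap': 0.08699004158466608} 0.0697
scene [[0.78, -0.32, 0.53, 0.03], [-0.62, -0.42, 0.66, -0.69], [0.02, -0.85, -0.53, 0.72]]
hook_pole 0.83 [180.6, 216.0, 250.8, 252.6]
hook_pole 0.5 [275.3, 176.5, 293.0, 214.9]
hatch 0.62 [315.9, 128.8, 398.1, 216.7]
hatch 0.53 [176.3, 211.4, 250.4, 253.5]
hook_pole 0.98 [247. 202.] [[ 0.459  0.172 -0.001]] [[0.452 0.157 0.012]]
hook 0.64 [216. 248.] [[0.626 0.2   0.015]] [[0.628 0.203 0.012]]
hook 0.56 [180. 280.] [[ 0.845  0.333 -0.   ]] [[0.832 0.316 0.012]]
hatch_eye 0.95 [163. 342.] [[ 0.748 -0.028  0.24 ]] [[1.086 0.283 0.012]]
side [[0.07, -0.84, 0.54, -0.05], [-1.0, -0.07, 0.03, -0.0], [0.02, -0.54, -0.84, 1.17]]
hook_pole 0.82 [170.0, 148.4, 239.0, 198.4]
hook_pole 0.73 [196.9, 224.0, 220.0, 303.5]
hatch 0.75 [269.8, 112.7, 368.5, 155.0]
hook_pole 0.83 [180. 221.] [[0.749 0.186 0.026]] [[0.759 0.188 0.012]]
hook_pole 0.81 [281. 205.] [[0.453 0.187 0.021]] [[0.457 0.188 0.012]]
hook 0.9 [152. 174.] [[0.845 0.333 0.01 ]] [[0.843 0.332 0.012]]
hook 0.79 [223. 204.] [[0.625 0.216 0.003]] [[0.62  0.214 0.012]]
hook 0.31 [282. 208.] [[0.452 0.179 0.024]] [[0.457 0.181 0.012]]
hatch_eye 0.59 [136. 318.] [[ 0.73  -0.057  0.252]] [[ 0.935 -0.071  0.012]]
hatch_eye 0.47 [222. 202.] [[0.624 0.219 0.012]] [[0.624 0.219 0.012]]
```

View pics/a.png

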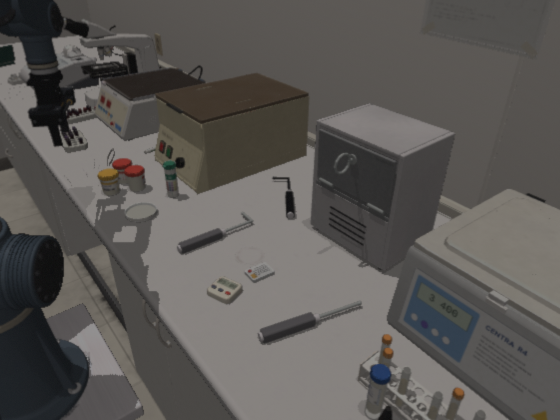

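View pics/b.png

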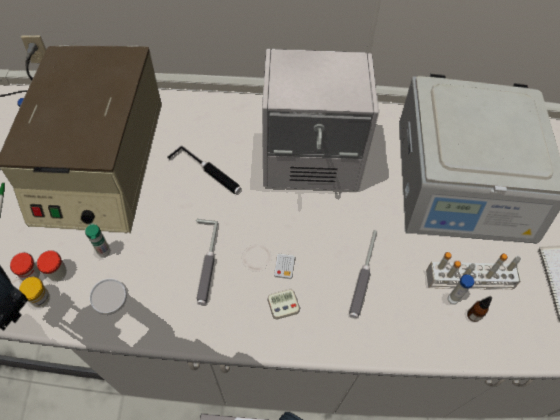

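The side view shows the grey hook pole with its handle at about (205,278), its bend at (215,222) and its bent end pointing left to (198,220). The straight grey rod on the right is at (365,275), and the black hook at (205,170) is a look-alike. The ring is at about (319,136) in the side view and (343,163) in the scene view. Next I'll measure the pole and the locker.

```bash
python3 - <<'E'
from h import *
def pts(p,box):
    r0,r1,c0,c1=box; g=np.array([(r,c) for r in range(r0,r1) for c in range(c0,c1) if p["range_z"][r,c]>0])
    return g,world(p,g)
def plane(X):
    for _ in range(5):
        c=X.mean(0); n=np.linalg.svd(X-c,full_matrices=False)[2][2]; d=(X-c)@n; X=X[abs(d)<max(2*d.std(),.002)]
    return c,n*np.sign(-n[0]),d.std()
p=shot("side")
g,X=pts(p,(210,310,185,235))
h=X[X[:,2]>.012]; h=h[(h[:,0]>.36)&(h[:,0]<.56)]
print("tops",np.percentile(X[:,2],[5,50,95,99]).round(4))
hh=h[(h[:,2]>.016)]; c=hh.mean(0);u=np.linalg.svd(hh[:,:2]-c[:2],full_matrices=False)[2][0];u*=np.sign(u[0])
t=(hh[:,:2]-c[:2])@u; print("handle n",len(hh),c,u,np.degrees(np.arctan2(u[1],u[0])),"ends",np.percentile(t,[1,99]), "mid",c[:2]+u*np.percentile(t,[1,99]).mean())
# hook pix: bend and tip on z=.012
for rc in [(222,215),(220,198),(302,203),(256,209)]: print(rc,world(p,rc,.014).round(4))
g,F=pts(p,(118,155,272,310)); print("hatch plane side",[np.round(v,4) for v in plane(F)])
g,E=pts(p,(120,155,305,335)); c,n,_=plane(F); d=(E-c)@n; m=(d>.012)&(d<.08); e=E[m]; print("ring side",len(e),e.min(0).round(3),e.max(0).round(3),e.mean(0).round(3),d[m].max())
q=shot("scene")
g,F=pts(q,(165,205,322,380)); print("hatch plane scene",[np.round(v,4) for v in plane(F)])
c,n,_=plane(F); g,E=pts(q,(145,182,328,362)); d=(E-c)@n; m=(d>.012)&(d<.08); e=E[m]; print("ring",len(e),e.min(0).round(3),e.max(0).round(3),e.mean(0).round(3),d[m].max(),g[m].min(0),g[m].max(0))
# locker sides corners
a=cv2.resize(q["frame"][100:270,290:460],None,fx=3.5,fy=3.5,interpolation=2); b=cv2.resize(p["frame"][40:320,170:380],None,fx=2.125,fy=2.125,interpolation=2)
cv2.imwrite("pics/c.png",cv2.resize(np.hstack([a,b]),None,fx=.76,fy=.76)[:,:,::-1])
E
```

```text
tops [-0.0045 -0.0003  0.0224  0.0257]
handle n 487 [0.46423076 0.18746472 0.02235608] [ 0.99982948 -0.01846662] -1.058119374579357 ends [-0.06286784  0.07382951] mid [0.46971065 0.18736351]
(222, 215) [[0.6238 0.1851 0.014 ]]
(220, 198) [[0.6261 0.2298 0.014 ]]
(302, 203) [[0.403  0.1848 0.014 ]]
(256, 209) [[0.5253 0.187  0.014 ]]
hatch plane side [array([0.7466, 0.0059, 0.2293]), array([-0.9985, -0.0391, -0.0393]), np.float64(0.0011)]
ring side 102 [ 0.673 -0.063  0.24 ] [ 0.734 -0.054  0.295] [ 0.706 -0.058  0.272] 0.07348460396326095
hatch plane scene [array([ 0.7508, -0.0575,  0.1934]), array([-0.9987, -0.0405, -0.0317]), np.float64(0.0012)]
ring 158 [ 0.686 -0.066  0.238] [ 0.737 -0.056  0.289] [ 0.711 -0.061  0.264] 0.06300259504930915 [153 334] [174 350]
```

View pics/c.png

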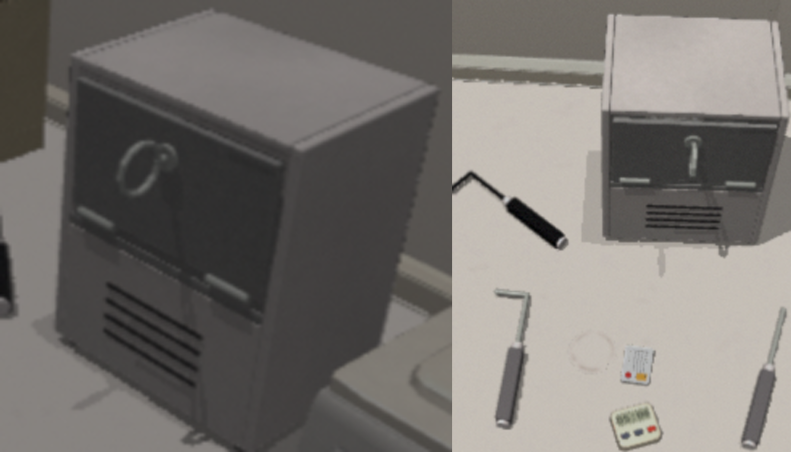

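```bash
cat >> h.py <<'E'
def pose(pos,yaw):  # tool down, tool x opposite to the pole direction at yaw (deg)
    y=np.radians(yaw);x=np.array([-np.cos(y),-np.sin(y),0]);z=np.array([0,0,-1.])
    return np.array(pos,float),np.c_[x,np.cross(z,x),z]
def rel(tg,start):
    (p0,R0),(p,R)=start,tg
    return (R0.T@(p-p0)*1000).round(1).tolist(),np.degrees(Rn.from_matrix(R0.T@R).as_rotvec()).round(2).tolist()
def now():
    s=bot.get_state();return np.array(s["tcp_pos"]),Rn.from_rotvec(s["ee_rot"]).as_matrix()
E
python3 - <<'E'
from h import *
for z in(.17,.072):print(rel(pose((.489,.187,z),-.5),now()))
E
```

```text
([-359.5, -244.4, 122.3], [0.01, 0.0, -25.21])
([-359.5, -244.4, 220.3], [0.01, 0.0, -25.21])
```

Call:
play_rows:
  translation:
    - [-60, -40, 20]
    - [-120, -80, 40]
    - [-180, -120, 60]
    - [-240, -160, 80]
    - [-300, -204, 102]
    - [-359.5, -244.4, 122]
    - [-359.5, -244.4, 122]
    - [-359.5, -244.4, 122]
  twist:
    - [0, 0, -5]
    - [0, 0, -10]
    - [0, 0, -15]
    - [0, 0, -20]
    - [0, 0, -25]
    - [0, 0, -25.2]
    - [0, 0, -25.2]
    - [0, 0, -25.2]
  fingers: [100, 100, 100, 100, 100, 100, 100, 100]

```text
clock: 1.7
tcp_pos: [0.491, 0.1839, 0.1695]
ee_rot: [0.022, 3.141, -0.0]
contact_force: [-0.4, -0.7, 0.8]
finger_gap: 0.0868
```

```bash
python3 - <<'E'
from h import *
p=shot("wrist");print(bot.get_state()["tcp_pos"],bot.get_state()["clock"])
for nm in("hook_pole","hook"):
    for m in bot.spot_point(p,nm)[:3]:print(nm,m["p"],np.round(m["at"]),world(p,m["at"],.012).round(4))
for m in bot.masks_of(p,"hook_pole")[:2]:
    X=world(p,np.argwhere(m["mask"]),.015);print(m["p"],m["bbox"])
    r=X[X[:,1]<.205];c=r.mean(0);u=np.linalg.svd(r[:,:2]-c[:2],full_matrices=False)[2][0];u*=np.sign(u[0]);print(X.min(0),X.max(0),c,np.degrees(np.arctan(u[1]/u[0])))
save(p,"d")
E
```

```text
[0.49084381 0.18408782 0.16944873] 1.75
hook_pole 0.69 [181. 280.] [[0.4629 0.1861 0.012 ]]
0.72 [264.3, 99.9, 299.3, 330.2]
[0.40103682 0.17372962 0.015     ] [0.59339517 0.20183884 0.015     ] [0.46885109 0.1877034  0.015     ] -1.946361356291795
```

View pics/d.png

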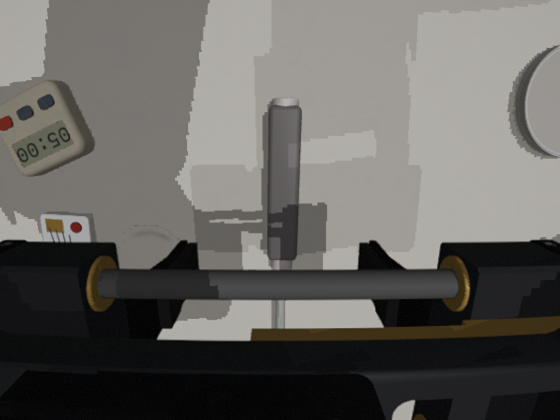

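The wrist view shows the handle centred between the fingers, running from (285,100) to (282,258). I'll descend, grip and lift.

Call:
play_rows:
  translation:
    - [0, 3, 50]
    - [0, 3, 97]
    - [0, 3, 97]
    - [0, 3, 97]
    - [0, 3, 97]
    - [0, 3, 97]
    - [0, 3, 97]
    - [0, 3, 97]
  twist:
    - [0, 0, 1]
    - [0, 0, 1]
    - [0, 0, 1]
    - [0, 0, 1]
    - [0, 0, 1]
    - [0, 0, 1]
    - [0, 0, 1]
    - [0, 0, 1]
  fingers: [100, 100, 100, 0, 0, 0, 0, 0]
  squeeze: 55

```text
clock: 2.9
tcp_pos: [0.4891, 0.1899, 0.0734]
ee_rot: [0.042, 3.141, 0.0]
contact_force: [-0.6, 0.4, -0.0]
finger_gap: 0.0449
```

Call:
play_rows:
  translation:
    - [0, 0, 0]
    - [0, 0, 0]
    - [0, 0, 0]
    - [0, 0, 0]
    - [0, 0, 0]
    - [0, 0, 0]
  twist:
    - [0, 0, 0]
    - [0, 0, 0]
    - [0, 0, 0]
    - [0, 0, 0]
    - [0, 0, 0]
    - [0, 0, 0]
  fingers: [0, 0, 0, 0, 0, 0]
  squeeze: 55

```text
clock: 3.65
tcp_pos: [0.489, 0.1899, 0.0732]
ee_rot: [-0.041, -3.141, 0.0]
contact_force: [0.5, -0.8, -0.3]
finger_gap: 0.0234
```

```bash
python3 - <<'E'
from h import *
for t in((.487,.188,.326),(.48,-.154,.326),(.5795,-.150,.326)):print(rel(pose(t,2.3),now()))
E
```

```text
([2.0, -2.0, -252.8], [-0.0, -0.0, -3.81])
([-0.0, -344.0, -252.8], [-0.0, -0.0, -3.81])
([-99.4, -337.4, -252.8], [-0.0, -0.0, -3.81])
```

Call:
play_rows:
  translation:
    - [0, 0, -15]
    - [0, 0, -50]
    - [0, 0, -100]
    - [0, 0, -150]
    - [0, -30, -200]
    - [0, -80, -240]
    - [0, -135, -252.8]
    - [0, -190, -252.8]
    - [0, -245, -252.8]
    - [0, -300, -252.8]
    - [0, -344, -252.8]
    - [0, -344, -252.8]
  twist:
    - [0, 0, 0]
    - [0, 0, 0]
    - [0, 0, 0]
    - [0, 0, -1]
    - [0, 0, -2]
    - [0, 0, -3.8]
    - [0, 0, -3.8]
    - [0, 0, -3.8]
    - [0, 0, -3.8]
    - [0, 0, -3.8]
    - [0, 0, -3.8]
    - [0, 0, -3.8]
  fingers: [0, 0, 0, 0, 0, 0, 0, 0, 0, 0, 0, 0]

```text
clock: 5.15
tcp_pos: [0.4798, -0.1567, 0.3268]
ee_rot: [-0.055, 3.14, -0.002]
contact_force: [-0.6, 1.1, -0.8]
finger_gap: 0.0237
```

Call:
play_rows:
  translation:
    - [-50, 0, 0]
    - [-85, 2, 0]
    - [-85, 2, 0]
    - [-85, 2, 0]
  twist:
    - [0, 0, 0]
    - [0, 0, 0]
    - [0, 0, 0]
    - [0, 0, 0]
  fingers: [0, 0, 0, 0]

```text
clock: 5.65
tcp_pos: [0.5636, -0.1471, 0.3259]
ee_rot: [0.065, -3.139, -0.002]
contact_force: [0.4, -0.0, -1.3]
finger_gap: 0.0238
```

```bash
python3 - <<'E'
from h import *
s=bot.get_state();print(s["tcp_pos"],s["ee_rot"],s["finger_gap"],s["clock"])
p=shot("side");q=shot("scene")
for a in(p,q):
  for nm in("hook","hatch_eye"):
    for m in bot.spot_point(a,nm)[:3]:print(nm,m["p"],np.round(m["at"]),world(a,m["at"]).round(3))
a=cv2.resize(q["frame"][100:270,250:450],None,fx=3,fy=3,interpolation=2)[:510]
b=cv2.resize(p["frame"][60:230,250:400],None,fx=3,fy=3,interpolation=2)
cv2.imwrite("pics/e.png",cv2.resize(np.hstack([a,b]),None,fx=.76,fy=.76)[:,:,::-1])
E
```

```text
[ 0.56364304 -0.14712023  0.32588879] [ 6.46064488e-02 -3.13877062e+00 -1.82097812e-03] 0.023761146060975433 5.65
hook 0.46 [183. 281.] [[0.836 0.312 0.003]]
hatch_eye 0.72 [162. 342.] [[ 0.56  -0.199  0.369]]
```

View pics/e.png

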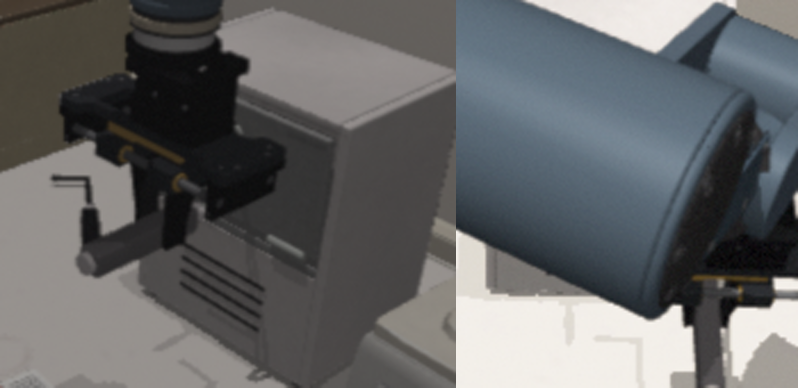

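The scene view shows the gripper holding the handle, with the hook hidden behind it. I'll check the handle's pitch by depth before going in.

```bash
python3 - <<'E'
from h import *
q=shot("scene");w=shot("wrist")
for a,nm in((q,"scene"),(w,"wrist")):
    g=np.argwhere(a["range_z"]>0);X=world(a,g);R=now()[1];p0=now()[0]
    L=(X-p0)@R  # tool coords
    m=(abs(L[:,1])<.016)&(L[:,2]>.035)&(L[:,2]<.1)&(L[:,0]>.012)&(L[:,0]<.1)
    for lo in np.arange(.015,.09,.012):
        k=m&(L[:,0]>lo)&(L[:,0]<lo+.012)
        if k.sum()>3:print(nm,lo.round(3),k.sum(),np.percentile(L[k,2],[5,50,95]).round(4),np.percentile(L[k,1],[5,50,95]).round(4))
E
```

```text
scene 0.015 70 [0.05   0.0526 0.0705] [-0.0136 -0.0109  0.0063]
scene 0.027 84 [0.0498 0.0523 0.0694] [-0.0135 -0.0109  0.0057]
scene 0.039 83 [0.0497 0.0526 0.0698] [-0.0137 -0.0105  0.0063]
scene 0.051 83 [0.0498 0.0528 0.0704] [-0.0135 -0.0114  0.008 ]
scene 0.063 82 [0.0495 0.0521 0.0691] [-0.0138 -0.011   0.0065]
scene 0.075 107 [0.0503 0.0553 0.071 ] [-0.0128 -0.0082  0.0081]
scene 0.087 47 [0.0535 0.0615 0.0694] [-0.0091 -0.0017  0.0055]
wrist 0.015 1217 [0.0477 0.0488 0.0508] [-0.011  -0.0006  0.0101]
wrist 0.027 1308 [0.0477 0.0488 0.0507] [-0.0112 -0.0006  0.01  ]
wrist 0.039 1384 [0.0476 0.0488 0.0509] [-0.0113 -0.0006  0.0101]
wrist 0.051 1488 [0.0475 0.0487 0.0504] [-0.0112 -0.0006  0.0099]
wrist 0.063 1532 [0.0476 0.0488 0.051 ] [-0.0113 -0.0006  0.0102]
wrist 0.075 1432 [0.0478 0.0496 0.0543] [-0.0103 -0.0006  0.0092]
wrist 0.087 112 [0.0505 0.0518 0.0575] [-0.0086 -0.0006  0.0077]
```

Call:
play_rows:
  translation:
    - [-15, 0, 0]
    - [-15, 15, 0]
    - [-15, 30, 0]
    - [-15, 42, 0]
    - [-15, 54, 0]
    - [-15, 54, 0]
  twist:
    - [0, 0, 0]
    - [0, 0, 0]
    - [0, 0, 0]
    - [0, 0, 0]
    - [0, 0, 0]
    - [0, 0, 0]
  fingers: [0, 0, 0, 0, 0, 0]

```text
clock: 6.8
tcp_pos: [0.5774, -0.0928, 0.3261]
ee_rot: [0.065, -3.141, -0.0]
contact_force: [0.4, -0.3, -1.2]
finger_gap: 0.0237
```

```bash
python3 - <<'E'
from h import *
s=bot.get_state();print(s["tcp_pos"],s["ee_rot"],s["contact_force"],s["wrist_torque"])
q=shot("scene");save(q,"f",(100,270,250,450),4)
E
```

```text
[ 0.57739583 -0.09276986  0.32614283] [ 6.53169330e-02 -3.14068410e+00 -1.19903352e-04] [ 0.37842553 -0.29073686 -1.15868945] [-0.03563143  0.00489677  0.04194917]
```

View pics/f.png

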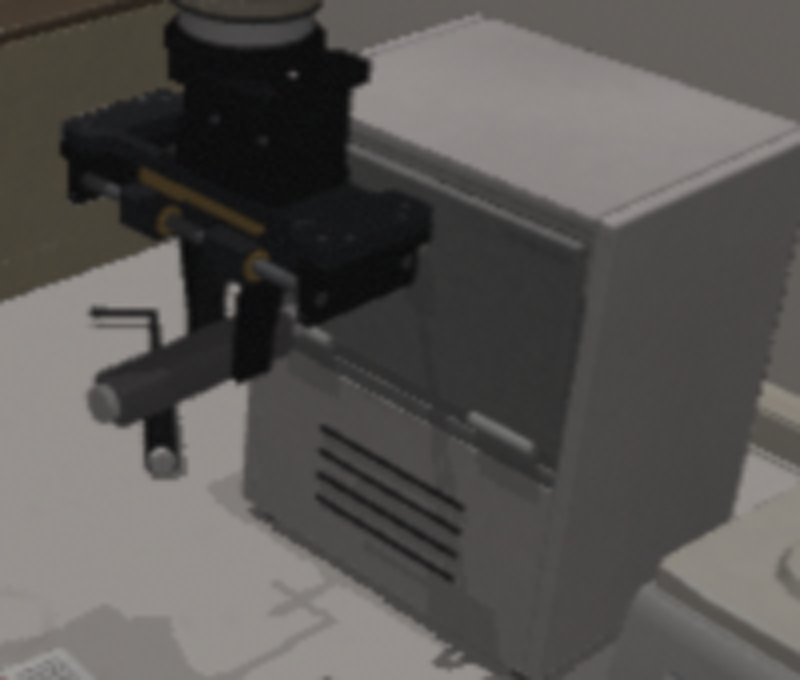

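```bash
python3 - <<'E'
import numpy as np
for a,l in [(0,8),(0,16),(.15,17),(.3,17),(.5,17),(.7,17),(.9,17),(1.1,17),(1.25,17),(1.4,17),(1.5,17),(1.5,20)]:
    c,s=np.cos(a),np.sin(a)
    e=np.array([35-35*c-100*s,-100+100*c-35*s]);t=np.array([-100*c+35*s,-100*s-35*c])/106
    d=e+l*t;print(a,l,np.round(-d,0).tolist())
E
```

```text
0 8 [8.0, 3.0]
0 16 [15.0, 5.0]
0.15 17 [30.0, 14.0]
0.3 17 [42.0, 25.0]
0.5 17 [55.0, 42.0]
0.7 17 [65.0, 61.0]
0.9 17 [71.0, 81.0]
1.1 17 [72.0, 103.0]
1.25 17 [71.0, 119.0]
1.4 17 [67.0, 134.0]
1.5 17 [63.0, 144.0]
1.5 20 [62.0, 147.0]
```

First, a short pull to test that the hook is engaged.

Call:
play_rows:
  translation:
    - [8, 0, 3]
    - [15, 0, 5]
    - [22, 0, 9]
    - [30, 0, 14]
    - [36, 0, 19]
    - [42, 0, 25]
    - [42, 0, 25]
  twist:
    - [0, 0, 0]
    - [0, 0, 0]
    - [0, 0, 0]
    - [0, 0, 0]
    - [0, 0, 0]
    - [0, 0, 0]
    - [0, 0, 0]
  fingers: [0, 0, 0, 0, 0, 0, 0]

```text
clock: 7.72
tcp_pos: [0.5345, -0.0955, 0.3003]
ee_rot: [0.063, -3.138, -0.001]
contact_force: [0.4, -0.7, -1.3]
finger_gap: 0.0235
```

```bash
python3 - <<'E'
from h import *
s=bot.get_state();print(s["tcp_pos"],s["contact_force"],s["wrist_torque"])
q=shot("scene");save(q,"g",(100,270,250,450),4)
E
```

```text
[ 0.53448355 -0.09549021  0.30033255] [ 0.3802065  -0.69197442 -1.33620473] [ 0.05310662 -0.00280369 -0.00903812]
```

View pics/g.png

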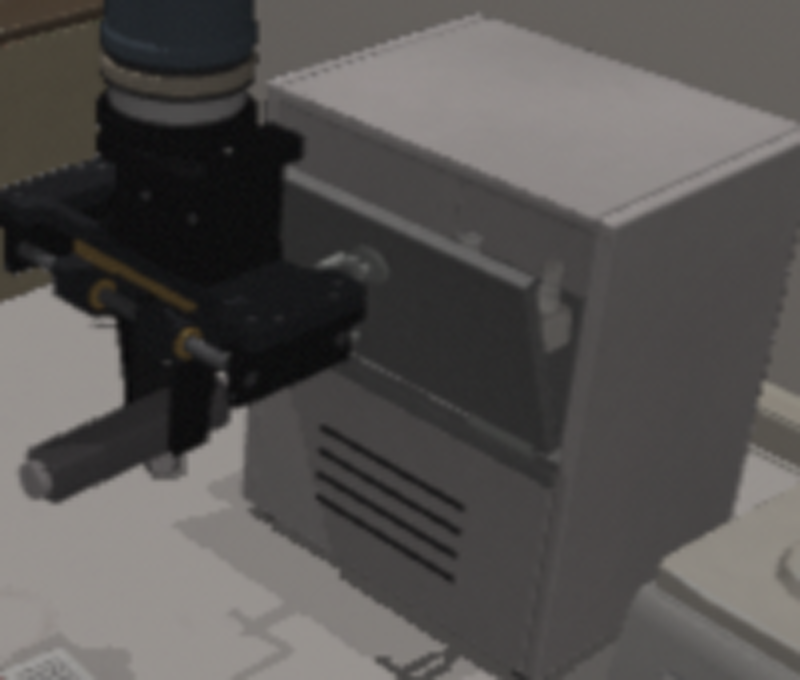

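The hatch is opening: its top edge has moved out to about (525,285). I'll continue along the arc.

Call:
play_rows:
  translation:
    - [7, 0, 8]
    - [13, 0, 17]
    - [18, 0, 26]
    - [23, 0, 36]
    - [26, 0, 46]
    - [29, 0, 56]
    - [30, 0, 67]
    - [30, 0, 78]
    - [30, 0, 87]
    - [29, 0, 94]
    - [29, 0, 94]
  twist:
    - [0, 0, 0]
    - [0, 0, 0]
    - [0, 0, 0]
    - [0, 0, 0]
    - [0, 0, 0]
    - [0, 0, 0]
    - [0, 0, 0]
    - [0, 0, 0]
    - [0, 0, 0]
    - [0, 0, 0]
    - [0, 0, 0]
  fingers: [0, 0, 0, 0, 0, 0, 0, 0, 0, 0, 0]

```text
clock: 9.15
tcp_pos: [0.5064, -0.0967, 0.2064]
ee_rot: [0.063, -3.139, -0.001]
contact_force: [-0.1, -0.6, -1.2]
finger_gap: 0.0235
```

Call:
play_rows:
  translation:
    - [-2, 0, 7]
    - [-4, 0, 15]
    - [-6, 0, 20]
    - [-8, 0, 25]
    - [-9, 0, 28]
    - [-9, 0, 28]
  twist:
    - [0, 0, 0]
    - [0, 0, 0]
    - [0, 0, 0]
    - [0, 0, 0]
    - [0, 0, 0]
    - [0, 0, 0]
  fingers: [0, 0, 0, 0, 0, 0]

```text
clock: 9.9
tcp_pos: [0.515, -0.0964, 0.179]
ee_rot: [0.063, -3.139, -0.001]
contact_force: [-3.0, -0.0, 2.3]
finger_gap: 0.0234
```

```bash
cat > chk.py <<'E'
from h import *
s=bot.get_state();print(s["clock"],s["tcp_pos"],s["contact_force"],s["wrist_torque"])
q=shot("scene");w=shot("wrist");p0,R=now()
g=np.argwhere(w["range_z"]>0);L=(world(w,g)-p0)@R
m=(abs(L[:,1])<.016)&(L[:,2]>.03)&(L[:,2]<.11)&(L[:,0]>.012)&(L[:,0]<.1)
for lo in(.015,.035,.055,.07):
    k=m&(L[:,0]>lo)&(L[:,0]<lo+.012);print("handle",lo,k.sum(),np.median(L[k],0).round(4) if k.any() else "")
# hatch top surface: points above the bench in the locker front zone
g=np.argwhere(q["range_z"]>0);X=world(q,g);e=np.array([.9992,.04,0]);s=(X-[.746,-.06,.165])@e
m=(s>-.16)&(s<-.01)&(X[:,2]>.1)&(X[:,2]<.32)&(X[:,1]<-.11)&(X[:,1]>-.17)
for lo in np.arange(-.16,-.01,.02):
    k=m&(s>lo)&(s<lo+.02)
    if k.sum()>5:print("hatch s",lo.round(2),k.sum(),np.percentile(X[k,2],[10,50,90]).round(3))
E
cat > /dev/null; python3 - <<'E'
exec(open("chk.py").read())
save(q,"i",(100,270,250,450),4)
E
```

```text
9.9 [ 0.51502345 -0.09636441  0.17898098] [-2.98580145 -0.01064948  2.26358702] [0.08485278 0.08136026 0.09097377]
handle 0.015 1224 [ 0.0211 -0.0007  0.0493]
handle 0.035 1358 [ 0.0411 -0.0007  0.0498]
handle 0.055 1436 [ 0.061  -0.0006  0.0503]
handle 0.07 1561 [ 0.0759 -0.0006  0.0508]
hatch s -0.14 140 [0.176 0.182 0.184]
hatch s -0.12 133 [0.181 0.182 0.183]
hatch s -0.1 130 [0.179 0.181 0.182]
hatch s -0.08 125 [0.178 0.179 0.18 ]
hatch s -0.06 120 [0.177 0.178 0.179]
hatch s -0.04 116 [0.175 0.177 0.178]
hatch s -0.02 56 [0.174 0.175 0.177]
```

View pics/i.png

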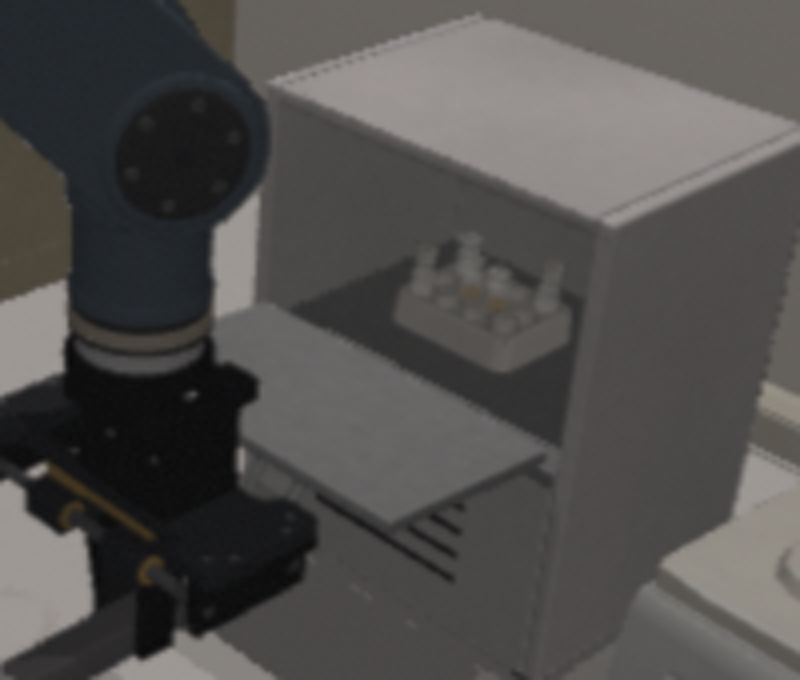

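The hatch is about level. The slope of its top puts it at about 1.5 rad, and the reaction force shows it is on the stop. I'll press a little further, then centre the hook in the hole, slide it out to the right and retreat.

Call:
play_rows:
  translation:
    - [0, 0, 3]
    - [0, 0, 3]
    - [3, 0, -7]
    - [5, 0, -16]
    - [5, 0, -16]
    - [5, -12, -16]
    - [5, -24, -16]
    - [5, -40, -16]
    - [5, -60, -16]
    - [5, -75, -16]
    - [40, -75, -16]
    - [40, -75, -16]
  twist:
    - [0, 0, 0]
    - [0, 0, 0]
    - [0, 0, 0]
    - [0, 0, 0]
    - [0, 0, 0]
    - [0, 0, 0]
    - [0, 0, 0]
    - [0, 0, 0]
    - [0, 0, 0]
    - [0, 0, 0]
    - [0, 0, 0]
    - [0, 0, 0]
  fingers: [0, 0, 0, 0, 0, 0, 0, 0, 0, 0, 0, 0]

```text
clock: 11.5
tcp_pos: [0.4761, -0.1731, 0.1946]
ee_rot: [0.059, -3.137, -0.004]
contact_force: [0.2, 0.0, -1.4]
finger_gap: 0.0235
```

```bash
python3 chk.py; python3 -c "
from h import *
save(shot('side'),'j')"
```

```text
11.5 [ 0.47606064 -0.17308431  0.19456903] [ 0.22697432  0.04237776 -1.37438014] [0.01827606 0.0258523  0.02852957]
handle 0.015 1215 [0.021  0.0001 0.0495]
handle 0.035 1342 [ 0.0411 -0.0003  0.0502]
handle 0.055 1467 [ 0.0612 -0.0003  0.0507]
handle 0.07 1531 [ 0.0761 -0.0003  0.0513]
hatch s -0.16 20 [0.135 0.138 0.141]
hatch s -0.14 176 [0.14  0.18  0.184]
hatch s -0.12 129 [0.181 0.182 0.183]
hatch s -0.1 127 [0.179 0.181 0.182]
hatch s -0.08 126 [0.178 0.179 0.18 ]
hatch s -0.06 114 [0.177 0.178 0.179]
hatch s -0.04 113 [0.175 0.176 0.178]
hatch s -0.02 57 [0.174 0.175 0.177]
```

View pics/j.png

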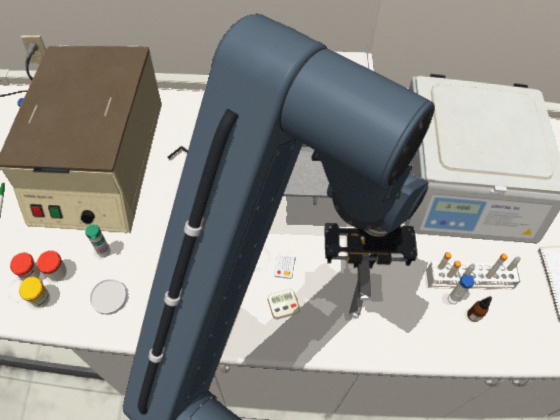

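The pole is unhooked and the hatch has stayed level. Next I'll back off and carry the pole to its original place.

```bash
python3 - <<'E'
from h import *
n=now()
for t in((.43,-.175,.196),(.43,0,.196),(.488,.189,.196)):
    p,R=pose(t,-1.5);print(rel((p,R@Rn.from_euler("y",1.9,degrees=True).as_matrix()),n))
E
```

```text
([49.5, 0.8, -0.8], [-0.11, 1.99, 3.76])
([42.6, 175.6, -0.9], [-0.11, 1.99, 3.76])
([-22.8, 362.2, -1.0], [-0.11, 1.99, 3.76])
```

Call:
play_rows:
  translation:
    - [25, 0, 0]
    - [49, 0, -1]
    - [48, 45, -1]
    - [46, 90, -1]
    - [44, 135, -1]
    - [42, 175, -1]
    - [30, 220, -1]
    - [12, 270, -1]
    - [-8, 320, -1]
    - [-23, 362, -1]
    - [-23, 362, -1]
    - [-23, 362, -1]
  twist:
    - [0, 0, 0]
    - [0, 0, 0]
    - [0, 1, 1]
    - [0, 2, 2]
    - [0, 2, 3.8]
    - [0, 2, 3.8]
    - [0, 2, 3.8]
    - [0, 2, 3.8]
    - [0, 2, 3.8]
    - [0, 2, 3.8]
    - [0, 2, 3.8]
    - [0, 2, 3.8]
  fingers: [0, 0, 0, 0, 0, 0, 0, 0, 0, 0, 0, 0]

```text
clock: 13.15
tcp_pos: [0.4872, 0.1897, 0.1959]
ee_rot: [-0.039, -3.106, 0.002]
contact_force: [0.1, 0.5, -1.0]
finger_gap: 0.0233
```

```bash
python3 - <<'E'
from h import *
p0,R=now();print(p0,R.round(4)[2])
n=(p0,R);s=shot("wrist");g=np.argwhere(s["range_z"]>0);X=world(s,g);L=(X-p0)@R
m=(abs(L[:,1])<.011)&(L[:,2]>.03)&(L[:,2]<.08)&(L[:,0]>.015)&(L[:,0]<.08)
for lo in(.015,.03,.045,.06):
    k=m&(L[:,0]>lo)&(L[:,0]<lo+.015);print(np.median(X[k],0).round(4))
p,_=pose((.488,.189,.074),-1.5);print(R.T@(p-p0)*1000)
E
```

```text
[0.48718983 0.18972957 0.19586506] [ 0.0352 -0.0016 -0.9994]
[0.4628 0.1901 0.1473]
[0.4479 0.1906 0.1473]
[0.4329 0.1909 0.1474]
[0.4179 0.1913 0.1474]
[ -5.11983497  -0.51610223 121.76125455]
```

Call:
play_rows:
  translation:
    - [-2, 0, 50]
    - [-4, 0, 100]
    - [-4, 0, 115]
    - [-4, 0, 120]
    - [-4, 0, 122]
    - [-4, 0, 122]
    - [-4, 0, 122]
  twist:
    - [0, 0, 0]
    - [0, 0, 0]
    - [0, 0, 0]
    - [0, 0, 0]
    - [0, 0, 0]
    - [0, 0, 0]
    - [0, 0, 0]
  fingers: [0, 0, 0, 0, 0, 0, 0]

```text
clock: 14.08
tcp_pos: [0.4875, 0.1896, 0.075]
ee_rot: [-0.041, -3.109, 0.001]
contact_force: [0.5, -0.9, -2.2]
finger_gap: 0.0236
```

Call:
play_rows:
  translation:
    - [0, 0, 0]
    - [0, 0, 0]
    - [0, 0, 0]
    - [0, 0, 0]
    - [0, 0, 0]
    - [0, 0, 0]
    - [0, 0, 0]
    - [0, 0, 0]
    - [0, 0, 0]
    - [0, 0, 0]
  twist:
    - [0, 0, 0]
    - [0, 0, 0]
    - [0, 0, 0]
    - [0, 0, 0]
    - [0, 0, 0]
    - [0, 0, 0]
    - [0, 0, 0]
    - [0, 0, 0]
    - [0, 0, 0]
    - [0, 0, 0]
  fingers: [20, 40, 60, 80, 100, 100, 100, 100, 100, 100]

```text
clock: 15.32
tcp_pos: [0.487, 0.1895, 0.074]
ee_rot: [-0.041, -3.106, 0.001]
contact_force: [0.3, 0.5, -0.4]
finger_gap: 0.0864
```

Call:
play_rows:
  translation:
    - [1, 0, -30]
    - [2, 0, -80]
    - [4, 0, -130]
    - [40, 50, -180]
    - [80, 100, -200]
    - [120, 150, -200]
    - [120, 150, -200]
    - [120, 150, -200]
  twist:
    - [0, 0, 0]
    - [0, 0, 0]
    - [0, 0, 0]
    - [0, 0, 0]
    - [0, 0, 0]
    - [0, 0, 0]
    - [0, 0, 0]
    - [0, 0, 0]
  fingers: [100, 100, 100, 100, 100, 100, 100, 100]

```text
clock: 16.32
tcp_pos: [0.3768, 0.3435, 0.2782]
ee_rot: [-0.036, -3.107, 0.001]
contact_force: [0.2, 0.2, -0.7]
finger_gap: 0.0867
```

```bash
python3 chk.py | grep -v handle; python3 - <<'E'
from h import *
p=shot("side");q=shot("scene");save(p,"k")
for m in bot.masks_of(p,"hook_pole")[:3]:
    X=world(p,np.argwhere(m["mask"]));print(m["p"],m["bbox"],np.percentile(X,[2,50,98],axis=0).round(3).tolist())
E
```

```text
16.325 [0.37682611 0.34353038 0.27815055] [ 0.15640531  0.24524565 -0.68333137] [-0.01508728 -0.02416379 -0.03147228]
hatch s -0.14 144 [0.176 0.182 0.184]
hatch s -0.12 139 [0.181 0.182 0.183]
hatch s -0.1 125 [0.179 0.181 0.182]
hatch s -0.08 125 [0.178 0.179 0.18 ]
hatch s -0.06 119 [0.177 0.178 0.179]
hatch s -0.04 114 [0.175 0.176 0.178]
hatch s -0.02 59 [0.174 0.175 0.177]
0.81 [196.4, 218.5, 217.0, 306.0] [[0.397, 0.178, -0.001], [0.48, 0.189, 0.021], [0.623, 0.229, 0.027]]
0.57 [190.2, 152.9, 240.5, 194.0] [[0.723, 0.137, -0.001], [0.768, 0.194, 0.021], [0.826, 0.261, 0.028]]
```

View pics/k.png

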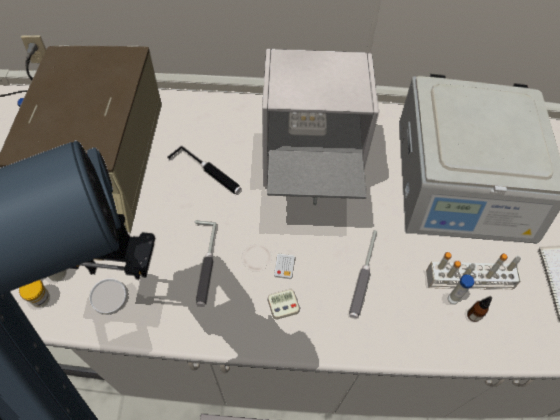

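The hatch is fully down at (317,170), and the pole lies flat at (205,262) in its old place. The robot is clear of everything, so I'll hand the job in.

```bash
python3 -c "
from station import bot
print(bot.sign_off())"
```

```text
the job is handed in; nothing more can be done
None
```

The job is done and handed in at about 16.4 s of the 64 s allowed. I gripped the grey hook pole, put its hook sideways through the ring and swung the hatch down to its stop. Then I slid the hook out, laid the pole back in its original place and moved the arm clear.

- **Hatch:** the last depth check showed it level and unmoved since unhooking. Its slope matches about 1.5 rad, and the reaction force had shown it reaching the stop.
- **Pole:** it lies flat on the bench, with its highest point at about 25 mm, within 1 cm of where it started.
- **Other objects:** nothing else appears moved or fallen in the last picture.
- **Forces:** I read these only at the end of each move. They stayed under about 4 N on each axis.
- **What I could not see:** the gripper hid the hook while it went into the ring. I confirmed it was engaged only when the hatch moved on the first short pull.
- **Small disagreements:** the pole tilted about 2° in the grip during the swing, and I corrected that before laying it down. No checks failed.

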